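# Clip the snap hook onto the bench anchor

## Task

Clip the loose snap hook onto the U-shaped bench anchor so that a tether can be fitted: keep the hook lying flat and push its sprung gate against the anchor's upright leg nearest the robot until the leg is inside the hook and the gate has snapped shut behind it. Leave the hook clipped and lying flat on the anchor's plate. Leave the plain hook that has no gate where it lies.

Things in the scene. Friction and masses are not known exactly. Their poses are not given: they have to be found in the camera images.
- snap_hook: loose steel snap hook lying flat, 0.16 kg. Ribbed grey grip block 44 long (x) x 20 wide (y) x 26 high, lanyard eye behind it to x=-44; in front a closed loop of 12 mm bar, x=26 to 104, y=-31 to 31, 12 high. Origin: centre of the grip's underside; x points to the loop's front, z up. Clear inside the shut loop: x=40 to 87, y=-19 to 19. Front mouth, closed by the gate: y=-18 to 10
- gate (a joint): angle of the snap hook's gate, rad: 0 shut (sprung), up to 1.6 pushed inward toward the grip; 1 to 4 N push it open; aim the leg at the middle of the mouth. Flat bar 6 mm thick (hook x=87 to 93) across the mouth, hinged at hook (90, -25) mm, 37 long. Push straight on until the leg stands at about hook x=46, clear of the gate's sweep: the gate then springs shut by itself
- anchor: fixed U-bolt of 8 mm round steel: two upright legs 75 mm apart (centres), top bar's top 55 up, on a plate 117 x 50 x 5 mm that starts 21 mm before the near leg. Origin: axis of the leg nearest the robot, at worktop height; x points to the far leg, z up. The snap hook goes on with its x along this x, loop above the plate. A similar plate with one ball-headed stud is not the anchor
- open_hook: loose plain hook lying flat: same grip block, origin and axes as the snap hook, but only one curved arm (at +y) and no gate; not to be used or disturbed
Things that resemble listed ones, but are neither listed nor needed, are in the scene too. Leave any turquoise look-alike of the snap_hook alone.

How it is judged:
By the outcome, as a careful person would: the job done as asked, in the order asked, and still so for the second after the job is handed in, with the robot touching nothing.
It also fails if it takes over 42 s, if anything falls off the work surface, if the arm or the gripper's body presses on something with over 40 N, if the wrist force passes 120 N, or if a joint passes its speed limit or range.

## Robot

A 7-joint arm with a two-finger parallel gripper is mounted at the origin on a cart in front of the work surface, level with it; the furniture and walls round the work are solid. World frame = base frame: x ahead of the robot, y to its left, z up, the work surface at z = 0. Lengths are in mm, angles in rad, forces in N, time in s.
With the tool pointing down it reaches from about 425 to 1025 mm from the base axis. Payload 9.4 kg.
Tool frame: the origin (TCP) lies at the very end of the fingers, on their centre line; the grasp point (between the pads) lies 19 mm behind it (robot.grasp_offset is the distance from the TCP to the grasp point, in mm); z points along the fingers, y is the direction in which the jaws open and shut (so a half turn about z gives the same grasp; the last joint's range is limited). The gripper opens to 85 mm and grips with 20 to 120 N. Pads are 22 mm wide; open, the fingers measure 114 mm over their backs; the gripper's body (76 mm by 85 mm) begins 54 mm behind the grasp point. The pads swing forward as they close: fully open they stand 13 mm farther back than shut.
Start: joints at [1.126, 0.599, -0.003, 1.599, 0.002, 0.943, -0.08], TCP at [260.674, -676.515, 231.275] pointing down, gripper open.
Joint ranges: [-2.57, 2.57], [-0.35, 1.97], [-1.29, 1.29], [0.11, 2.56], [-1.05, 4.19], [0.11, 1.86], [-2.63, 2.63]. Speed limits (rad/s): [2.22, 2.22, 3.01, 3.01, 3.14, 3.14, 3.14].

## Interface

Orientations are given as a 3x3 rotation matrix whose columns are the frame's x, y, z axes.
In Python, from cell import robot gives the robot as it stands.
- The arm moves only by the shell command python3 -m jog 'ROWS' [OPENING]. ROWS is JSON, a list of rows, each a list of 4 numbers: the shift along the tool's x, y, z in m, then the turn about the tool's z in degrees. A call has 1 to 20 rows; each row shifts and turns the commanded pose from where the row before left it, along the tool's axes as they then stand; what a row does not reach is not made up. A row lasts 1/10 s, in which the tool goes at most 50 mm and 8.59 degrees, less where a joint would pass 70% of its speed; a pose out of reach is approached as far as the arm can. A call is refused whole if a number of a shift passes 0.05 or a number of a turn 8.59, either way. A call with a gripper value outside its range is refused whole. OPENING is the finger opening in m, from 0 to 0.0854, set as the call begins (- or left out, the last holds). The fingers move at their own pace and stop on an object; the grip force is fixed at half the most. Time passes only in rows, so rows that do not move let the fingers close. It gives the time, the measured TCP pose, the force and the opening at its end, in the units of the state.
- robot.state(): the state, without advancing time (a new reading comes with each control period).
- robot.capture(name): name is "scene" or "top" or "wrist"; returns the picture (480x640x3 uint8, red, green, blue); there is no depth.
- robot.camera_params(name): a dict with "fx", "fy", "cx", "cy" (pixels), "cam_to_world" (4x4, takes a point from camera to world coordinates); the wrist camera has in their place "tool_from_camera" (4x4, takes a point from camera to tool coordinates, whose origin is the TCP and whose axes are the flange's). Camera axes: x right, y down, z forward; pixel columns grow to the right and rows downward; lengths in mm; the calibration is good to about 2 mm. A picture is of the moment at which its call begins: read the wrist's pose just before it. camera_params takes no time and is no camera call.
- robot.sign_off(): hands the job in, once; it reports no verdict.
The state is a dict: "t": time; "q": joint angles; "joint_velocities": joint speeds; "joint_efforts": joint torques, N m; "tool_pos": TCP position; "tcp_rot": TCP orientation; "ft_force": force on the tool from outside, world axes, zero at the start; "torque": the same for the moment, N m; "width": opening from 0.0 (shut) to 1.0 (fully open).
Only numpy, scipy, OpenCV 4.12 (cv2) and the standard library are available. Lean on these libraries where they do the work, as an engineer would, in place of code of your own. Each camera call takes 0.05 s, during which the arm holds its last target.

## Working session

There is one attempt and no reset: what is moved stays moved. The work goes in short steps, Python scripts to look and compute and a shell command to move; the robot and the scene stay as the last step left them, time stands still between calls to the robot, and variables do not carry over. Pictures are saved under pics/ and viewed, and the job is handed in when it is done.

```bash
mkdir -p pics; ls; python3 - <<'E'
from cell import robot
import cv2,json,numpy as np
np.set_printoptions(precision=4,suppress=True)
for n in ("scene","top"):
    cv2.imwrite(f"pics/{n}0.png",robot.capture(n)[:,:,::-1]); p=robot.camera_params(n); print(n,p)
print(robot.camera_params("wrist")); s=robot.state(); print(s['t'],s['tool_pos'],s['tcp_rot'],s['width'])
E
```

```text
pics
scene {'fx': 461.14365014311056, 'fy': 461.14365014311056, 'cx': 320.54564248377596, 'cy': 240.8447946572971, 'cam_to_world': array([[ -0.7277,  -0.4858,   0.4842, -51.7964],
       [ -0.6859,   0.511 ,  -0.5181, 688.0636],
       [  0.0043,  -0.7091,  -0.705 , 818.8531],
       [  0.    ,   0.    ,   0.    ,   1.    ]])}
top {'fx': 599.5711780809653, 'fy': 599.5711780809653, 'cx': 317.475262171186, 'cy': 234.03410707271286, 'cam_to_world': array([[  -0.0198,   -0.9758,    0.2177,  185.874 ],
       [  -0.9998,    0.0196,   -0.0029,  109.0953],
       [  -0.0015,   -0.2177,   -0.976 , 1365.7661],
       [   0.    ,    0.    ,    0.    ,    1.    ]])}
{'fx': 382.77998938910724, 'fy': 382.77998938910724, 'cx': 320.31982718900787, 'cy': 239.27038111797955, 'tool_from_camera': array([[  -0.0004,   -0.946 ,   -0.3241,   84.4952],
       [   1.    ,   -0.0007,    0.0008,   -0.947 ],
       [  -0.001 ,   -0.3241,    0.946 , -143.3671],
       [   0.    ,    0.    ,    0.    ,    1.    ]])}
0.1 [ 260.5265 -676.1052  230.5209] [[ 0.9331  0.3597 -0.0006]
 [ 0.3597 -0.9331  0.0013]
 [-0.0001 -0.0014 -1.    ]] 0.9982139427200037
```

View pics/scene0.png

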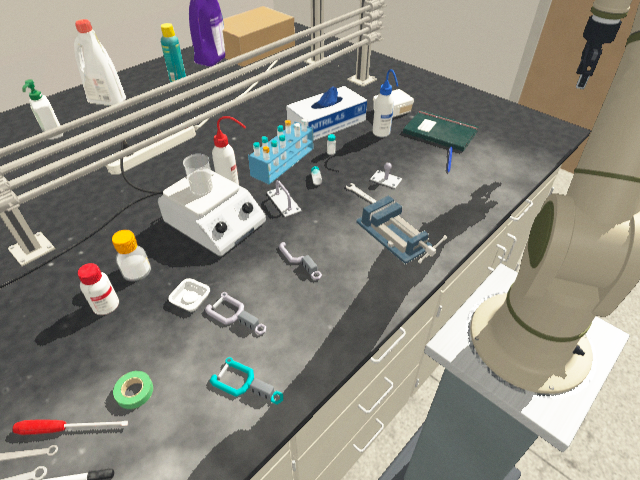

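View pics/top0.png

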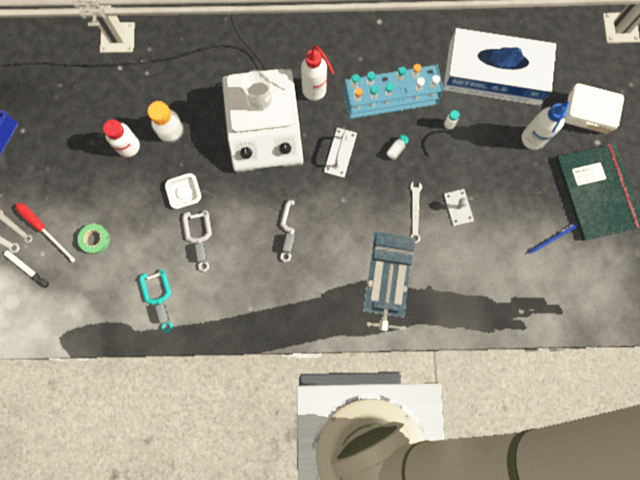

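The top view shows four candidates:
- A grey closed-loop hook at (198,240), with a light loop and a grip. This fits snap_hook.
- A single-arm hook at (288,230), which is open_hook.
- A turquoise look-alike at (157,298), to be left alone.
- Two plates: a U-bolt at (341,150), which is the anchor, and a ball stud at (458,207), which isn't.

I'll enlarge these to confirm and measure.

```bash
python3 - <<'E'
import cv2,numpy as np
im=cv2.imread("pics/top0.png")
a=cv2.resize(im[195:285,170:240],None,fx=6,fy=6,interpolation=cv2.INTER_CUBIC)
b=cv2.resize(im[115:185,310:370],None,fx=6,fy=6,interpolation=cv2.INTER_CUBIC)
h=max(a.shape[0],b.shape[0]); f=lambda x:cv2.copyMakeBorder(x,0,h-x.shape[0],0,0,0)
cv2.imwrite("pics/crop0.png",np.hstack([f(a),f(b)]))
im=cv2.imread("pics/scene0.png")
a=cv2.resize(im[280:340,195:275],None,fx=5,fy=5,interpolation=cv2.INTER_CUBIC)
b=cv2.resize(im[165:225,245:325],None,fx=5,fy=5,interpolation=cv2.INTER_CUBIC)
cv2.imwrite("pics/crop1.png",np.hstack([a,b]))
E
```

```text
(no output)
```

View pics/crop0.png

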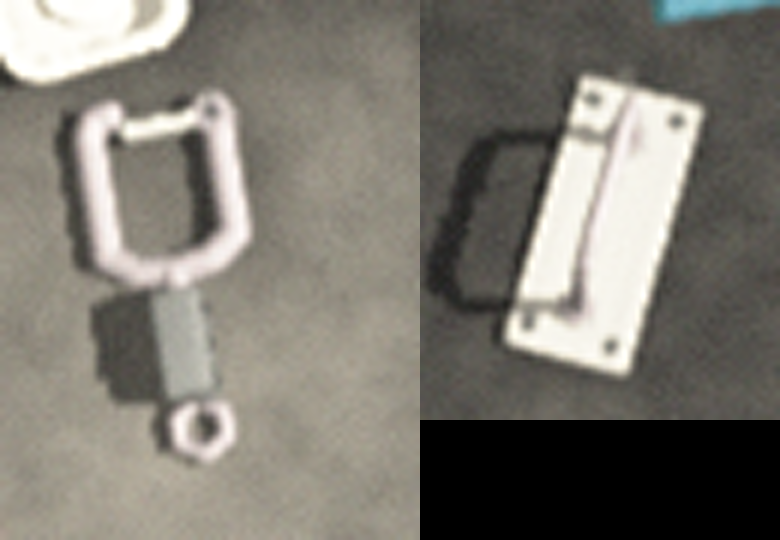

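View pics/crop1.png

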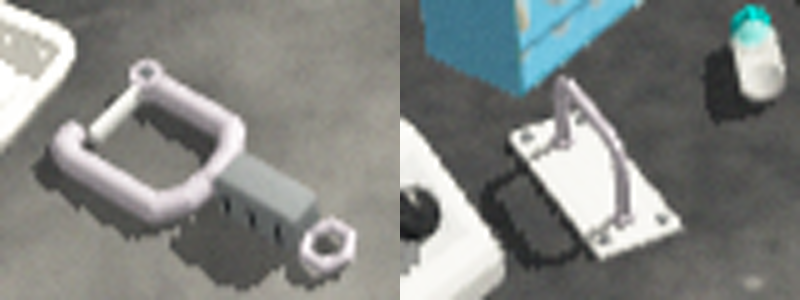

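```bash
cat > h.py <<'E'
from cell import robot
import numpy as np, cv2
from scipy.optimize import least_squares
np.set_printoptions(precision=3,suppress=True)
def proj(n,P,T=None):
    p=robot.camera_params(n)
    if n=="wrist":
        T=T@p["tool_from_camera"]
    else: T=p["cam_to_world"]
    Q=(np.atleast_2d(P)-T[:3,3])@T[:3,:3]
    return np.c_[p["fx"]*Q[:,0]/Q[:,2]+p["cx"],p["fy"]*Q[:,1]/Q[:,2]+p["cy"]]
def toolT(s):
    T=np.eye(4);T[:3,:3]=s["tcp_rot"];T[:3,3]=s["tool_pos"];return T
def W(x,L,z0=0):
    L=np.array(L,float);c,s=np.cos(x[2]),np.sin(x[2])
    return np.c_[x[0]+c*L[:,0]-s*L[:,1],x[1]+s*L[:,0]+c*L[:,1],L[:,2]+z0]
def fit(obs,x0,z0=0):
    # obs: list of (cam, T, [(local, px)...])
    def r(x): return np.concatenate([(proj(n,W(x,[a for a,b in o],z0),T)-np.array([b for a,b in o],float)).ravel() for n,T,o in obs])
    f=least_squares(r,x0); return f.x,r(f.x).reshape(-1,2)
E
python3 - <<'E'
from h import *
a=lambda u,v:(u/6+170-.42,v/6+195-.42)
b=lambda u,v:((u-420)/6+310-.42,v/6+115-.42)
sa=lambda u,v:(u/5+195-.4,v/5+280-.4)
sb=lambda u,v:((u-400)/5+245-.4,v/5+165-.4)
H=[((90,-25,12),a(212,110)),((-22,10,26),a(168,400)),((-22,-10,26),a(214,393)),((22,10,26),a(152,292)),((22,-10,26),a(200,288))]
x,r=fit([("top",None,H)],[600,300,0]);print(x,abs(r).max(0))
Hs=[((90,-25,12),sa(146,70)),((-22,10,26),sa(287,225)),((-22,-10,26),sa(318,195)),((22,-10,26),sa(248,152))]
x,r=fit([("scene",None,Hs)],x);print(x,r)
P=[((-21,25,5),b(503,345)),((-21,-25,5),b(630,377)),((96,25,5),b(582,73)),((96,-25,5),b(705,105))]
x,r=fit([("top",None,P)],[700,0,0]);print(x,r)
Ps=[((-21,25,5),sb(602,258)),((-21,-25,5),sb(682,225)),((96,25,5),sb(510,138))]
x,r=fit([("scene",None,Ps)],x);print(x,r)
E
```

```text
[449.116 373.046   0.191] [0.793 1.118]
[448.801 374.761   0.158] [[ 0.744  0.579]
 [ 0.412  0.572]
 [ 0.448 -0.037]
 [-1.592 -1.105]]
[654.161  56.657  -0.289] [[ 0.559 -0.402]
 [-0.305 -0.41 ]
 [ 0.129  0.518]
 [-0.386  0.329]]
[651.946  57.467  -0.299] [[-0.178 -0.094]
 [ 0.545  0.429]
 [-0.381 -0.402]]
```

Confirmed. The grey hook has a whitish gate, with its hinge at top px (205,213), so the loop is closed. The U-bolt plate is at (341,150). From the two cameras I get:
- **snap_hook:** about (449, 374), yaw 0.18.
- **anchor near leg:** about (653, 57), yaw -0.29.

I'll swing the arm round to the hook at a safe height.

```bash
python3 -m jog '[[0.04,0,0,7],[0.04,0,0,7],[0.04,0,0,7.1],[0.012,-0.043,0,0],[0.012,-0.043,0,0],[0.012,-0.043,0,0],[0.012,-0.043,0,0],[0.012,-0.043,0,0],[0.012,-0.043,0,0],[0.012,-0.043,0,0],[0.012,-0.043,0,0],[0.012,-0.043,0,0],[0.012,-0.043,0,0],[0.012,-0.043,0,0],[0.012,-0.043,0,0],[0.012,-0.043,0,0],[0.012,-0.043,0,0]]'
```

```text
t: 1.8
tool_pos: [544.8, -43.8, 231.1]
tcp_rot: [[1.0, -0.0, -0.0], [-0.0, -1.0, -0.0], [-0.0, 0.0, -1.0]]
ft_force: [0.7, 0.9, 1.0]
width: 1.0
```

```bash
python3 -m jog '[[-0.009,-0.042,0,0],[-0.009,-0.042,0,0],[-0.009,-0.042,0,0],[-0.009,-0.042,0,0],[-0.009,-0.042,0,0],[-0.009,-0.042,0,0],[-0.009,-0.042,0,0],[-0.009,-0.042,0,0],[-0.009,-0.042,0,0],[-0.009,-0.036,0,0],[0,0,0.03,-5.1],[0,0,0.03,-5.1],[0,0,0,0]]'; python3 - <<'E'
from h import *
s=robot.state();im=robot.capture("wrist");cv2.imwrite("pics/w1.png",im[:,:,::-1]);print(s['t'],s['tool_pos'],s['tcp_rot'],s['q'])
np.save("T1.npy",toolT(s))
E
```

```text
t: 3.1
tool_pos: [453.0, 367.2, 167.9]
tcp_rot: [[0.984, 0.179, -0.005], [0.179, -0.984, -0.004], [-0.006, 0.003, -1.0]]
ft_force: [-0.2, -0.5, 0.4]
width: 1.001
3.1 [452.993 367.223 167.851] [[ 0.984  0.179 -0.005]
 [ 0.179 -0.984 -0.004]
 [-0.006  0.003 -1.   ]] [-0.751  0.511 -0.039  1.983  0.031  0.654 -2.201]
```

View pics/w1.png

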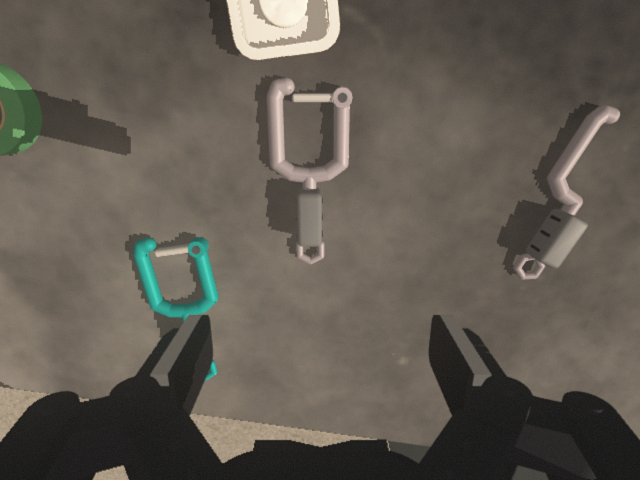

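The wrist view shows the snap hook with hinge at (342,97), grip top x 300–323 / y 190–246, and eye at (311,253). The turquoise hook is at left (177,275) and the open hook at right (560,230).

```bash
python3 - <<'E'
from h import *
im=cv2.imread("pics/w1.png");cv2.imwrite("pics/w1c.png",cv2.resize(im[70:270,240:370],None,fx=3,fy=3,interpolation=cv2.INTER_CUBIC))
T=np.load("T1.npy")
o=[((90,-25,12),(342,97)),((-22,10,26),(300,247)),((-22,-10,26),(322,246)),((22,10,26),(300,190)),((22,-10,26),(322,190))]
print(fit([("wrist",T,o)],[449,374,.18]))
E
```

```text
(array([453.66 , 375.224,   0.19 ]), array([[ 0.968, -1.731],
       [-1.308, -0.758],
       [ 1.922, -0.058],
       [-3.038,  1.553],
       [ 1.457,  1.24 ]]))
```

View pics/w1c.png

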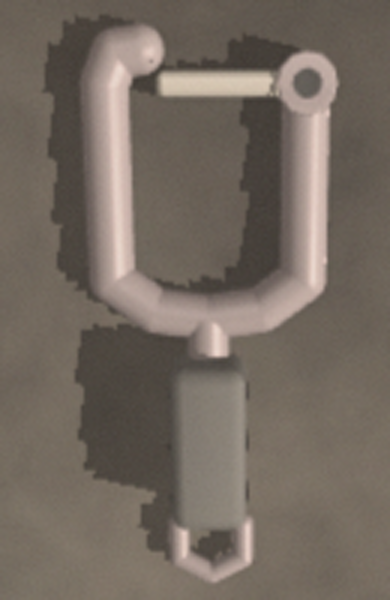

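```bash
python3 -m jog '[[-0.0005,-0.0077,0.03,-0.2],[0,0,0.04,0],[0,0,0.04,0],[0,0,0.03,0],[0,0,0.015,0],[0,0,0.004,0],[0,0,0,0]]' 0.05
```

```text
t: 3.85
tool_pos: [453.8, 376.3, 13.1]
tcp_rot: [[0.984, 0.179, 0.001], [0.179, -0.984, 0.0], [0.001, -0.0, -1.0]]
ft_force: [0.0, 0.0, 0.8]
width: 0.588
```

```bash
python3 - <<'E'
from h import *
s=robot.state();im=robot.capture("wrist");cv2.imwrite("pics/w2.png",im[:,:,::-1]);print(s['t'],s['tool_pos'],s['tcp_rot'],s['q'])
E
```

```text
3.85 [453.757 376.258  13.124] [[ 0.984  0.179  0.001]
 [ 0.179 -0.984  0.   ]
 [ 0.001 -0.    -1.   ]] [-0.772  0.749 -0.025  2.055  0.052  0.337 -2.23 ]
```

View pics/w2.png

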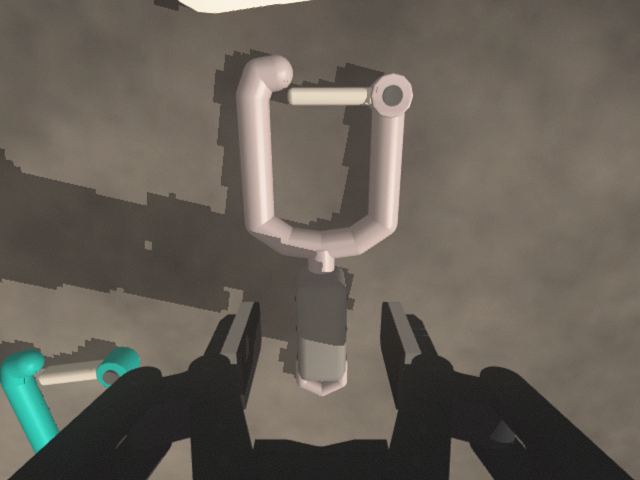

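The grip sits between the fingers at (322,325), and the gate is shut at (328,97). The turquoise hook is clear of the fingers at lower left. I'll go down the rest of the way and close.

```bash
python3 -m jog '[[0,0,0.006,0],[0,0,0.003,0],[0,0,0,0]]' && python3 -m jog '[[0,0,0,0],[0,0,0,0],[0,0,0,0],[0,0,0,0],[0,0,0,0],[0,0,0,0]]' 0.0
```

```text
t: 4.2
tool_pos: [453.1, 376.0, 3.5]
tcp_rot: [[0.984, 0.18, 0.0], [0.18, -0.984, 0.0], [0.0, -0.0, -1.0]]
ft_force: [1.1, -0.3, -1.1]
width: 0.584
t: 4.8
tool_pos: [453.2, 376.0, 3.6]
tcp_rot: [[0.984, 0.18, 0.0], [0.18, -0.984, 0.0], [0.0, -0.0, -1.0]]
ft_force: [-0.9, -0.1, 5.8]
width: 0.218
```

```bash
python3 -m jog '[[0,0,-0.02,0],[0,0,-0.035,0],[0,0,-0.035,0],[0,0,0,0],[0,0,0,0]]'; python3 - <<'E'
from h import *
s=robot.state();im=robot.capture("wrist");cv2.imwrite("pics/w3.png",im[:,:,::-1]);print(s['t'],s['tool_pos'],s['tcp_rot'],s['width'])
np.save("T3.npy",toolT(s))
cv2.imwrite("pics/w3c.png",cv2.resize(im[40:400,220:440,::-1],None,fx=1.6,fy=1.6,interpolation=cv2.INTER_CUBIC))
E
```

```text
t: 5.3
tool_pos: [453.2, 376.0, 93.7]
tcp_rot: [[0.984, 0.18, 0.001], [0.18, -0.984, 0.001], [0.001, -0.001, -1.0]]
ft_force: [0.1, 0.4, -2.6]
width: 0.223
5.3 [453.207 376.042  93.68 ] [[ 0.984  0.18   0.001]
 [ 0.18  -0.984  0.001]
 [ 0.001 -0.001 -1.   ]] 0.2233329987148654
```

View pics/w3c.png

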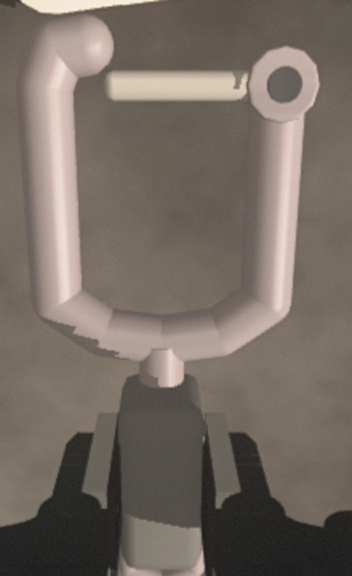

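```bash
python3 - <<'E'
from h import *
T=np.load("T3.npy")
c=lambda u,v:np.array((u/1.6+220-.2,v/1.6+40-.2))
o=[((90,-25,12),c(285,83)),((22,10,26),c(120,380)),((22,-10,26),c(202,380))]
L=np.array([a for a,b in o],float);B=np.array([b for a,b in o])
def hw(p,L):
    x,y,z,yaw,pit=p
    from scipy.spatial.transform import Rotation as R
    r=R.from_euler('ZYX',[yaw,pit,0]).as_matrix()
    Q=L@r.T+[x,y,z]              # tool-aligned frame, z up
    return (Q*[1,-1,-1])@T[:3,:3].T+T[:3,3]
for fixp in(1,0):
    r=lambda p:np.r_[(proj("wrist",hw(p,L),T)-B).ravel(),(p[4])*(1e4 if fixp else 10),p[1]*.5]
    f=least_squares(r,[0,0,-4,0,0]);print(f.x,f.fun)
E
```

```text
[  1.053   1.748 -16.61   -0.041  -0.   ] [-0.306  0.006 -0.216 -0.974  0.709  0.97  -0.001  0.874]
[  1.78    1.569 -20.121  -0.035  -0.065] [-0.216 -0.068  0.137 -0.774  0.252  0.85  -0.648  0.785]
```

```bash
cat >> h.py <<'E'
def hw(p,L,T):
    x,y,z,yaw,pit=p
    from scipy.spatial.transform import Rotation as R
    r=R.from_euler('ZYX',[yaw,pit,0]).as_matrix()
    return ((np.array(L,float)@r.T+[x,y,z])*[1,-1,-1])@T[:3,:3].T+T[:3,3]
E
python3 - <<'E'
from h import *
T=np.load("T3.npy"); 
im=cv2.imread("pics/w3.png")
px=proj("wrist",hw([0,0,-4,0,0],[(90,-25,12),(22,0,26),(70,31,6),(70,-31,6),(40,0,9),(70,19,6),(70,-19,6)],T),T);print(px)
for row in(150,170,190,110): print(row,[(i,int(v)) for i,v in enumerate(im[row,:,0]) if 225<i<420 and abs(int(im[row,i,0])-int(im[row,i-2,0]))>25])
B=np.array([285/1.6+219.8,83/1.6+39.8])
f=least_squares(lambda p:(proj("wrist",hw([p[0],0,p[1],0,0],[(90,-25,12)],T),T)-B).ravel(),[0,-4]);print(f.x)
E
```

```text
[[399.015  89.921]
 [323.129 294.918]
 [237.2   150.065]
 [408.7   149.987]
 [322.874 231.605]
 [270.402 150.05 ]
 [375.515 150.002]]
150 [(268, 103), (269, 98), (407, 144), (408, 101), (409, 95)]
170 [(269, 101), (270, 95), (406, 112), (407, 96)]
190 [(270, 101), (271, 96), (405, 102), (406, 95)]
110 [(266, 116), (267, 93), (382, 118), (383, 143), (384, 153), (410, 144), (411, 100), (412, 89)]
[-0.475 -5.704]
```

The hook sits in the hand as expected: the origin is at the TCP within about 1.5 mm, and its underside is about 4 mm below the TCP. Next I'll check the mixer's front edge for clearance on the way.

```bash
python3 - <<'E'
from h import *
p=robot.camera_params("top");C=p["cam_to_world"]
for u,v,z in[(237,168,0),(300,163,0),(237,168,20),(225,80,100),(288,228,20),(270,262,20)]:
    d=C[:3,:3]@[(u-p["cx"])/p["fx"],(v-p["cy"])/p["fy"],1];print((C[:3,3]+d*(z-C[2,3])/d[2])[:2])
E
```

```text
[656.281 294.41 ]
[665.81  143.494]
[649.393 291.696]
[834.624 310.381]
[501.676 172.769]
[423.024 214.46 ]
```

```bash
python3 -m jog '[[0,0,-0.004,6.8],[0,0,-0.004,6.8],[0,0,-0.004,6.8],[0,0,-0.004,6.8],[0.022,0.035,0,0],[0.022,0.035,0,0],[0.022,0.035,0,0],[0.022,0.035,0,0],[0.022,0.035,0,0],[0.022,0.035,0,0],[0.022,0.034,0,0],[0,0,0,0],[0,0,0,0]]'; python3 - <<'E'
from h import *
s=robot.state();im=robot.capture("wrist");cv2.imwrite("pics/w4.png",im[:,:,::-1]);print(s['t'],s['tool_pos'],s['tcp_rot'],s['width'],s['q'])
np.save("T4.npy",toolT(s))
cv2.imwrite("pics/top4.png",robot.capture("top")[:,:,::-1])
E
```

```text
t: 6.65
tool_pos: [529.3, 96.4, 107.9]
tcp_rot: [[0.956, -0.292, -0.002], [-0.292, -0.956, -0.001], [-0.002, 0.002, -1.0]]
ft_force: [-0.6, 1.2, -2.0]
width: 0.219
6.65 [529.326  96.421 107.874] [[ 0.956 -0.292 -0.002]
 [-0.292 -0.956 -0.001]
 [-0.002  0.002 -1.   ]] 0.21896954003048108 [-0.31   0.559  0.035  2.133 -0.042  0.453 -2.11 ]
```

View pics/w4.png

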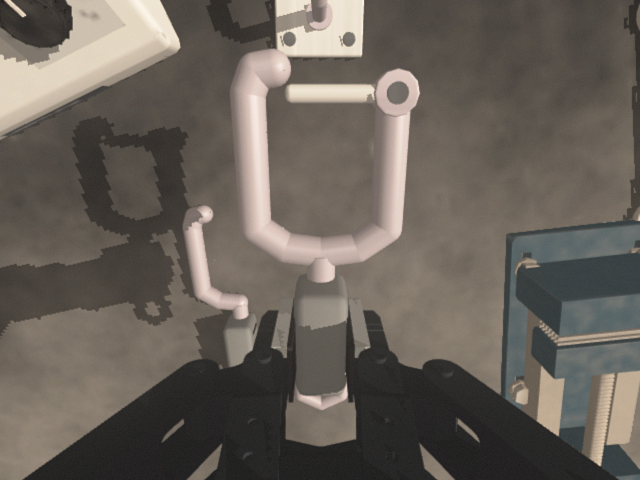

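The wrist view shows the anchor plate's near edge at about (277–363, 56) with the leg base at (320,18). The open hook is on the table at (215,280), well below. I'll refine the measurement.

```bash
python3 - <<'E'
from h import *
im=cv2.imread("pics/w4.png");cv2.imwrite("pics/w4c.png",cv2.resize(im[0:110,220:430],None,fx=3.5,fy=3.5,interpolation=cv2.INTER_CUBIC))
E
```

```text
(no output)
```

View pics/w4c.png

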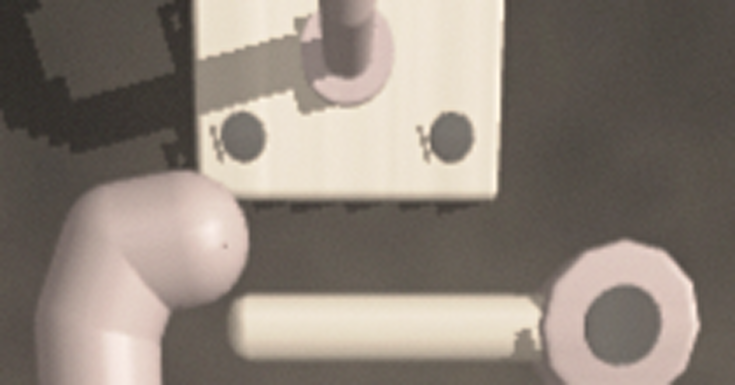

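```bash
python3 - <<'E'
from h import *
T=np.load("T4.npy")
c=lambda u,v:(u/3.5+219.65,v/3.5-.35)
o=[((-21,-25,5),c(497,197)),((-21,25,5),c(199,198)),((0,0,7),c(348,58))]
x,r=fit([("wrist",T,o)],[653,57,-.29]);print(x,r)
print(proj("wrist",W(x,[(0,0,5),(0,0,10),(0,25,5),(0,-25,5)]),T), proj("wrist",hw([0,0,-4,0,0],[(90,-25,12),(90,10,9)],T),T),"meas hinge",c(624,325))
for x in(x,[653,57,-.293]):
  cc,ss=np.cos(x[2]),np.sin(x[2]);d=T[:2,3]-np.array(x[:2]);print("tool in anchor frame",cc*d[0]+ss*d[1],-ss*d[0]+cc*d[1], "yaw diff deg",np.degrees(np.arctan2(T[1,0],T[0,0])-x[2]))
E
```

```text
[657.076  59.154  -0.294] [[ 0.284  0.662]
 [-0.194  0.594]
 [-0.086 -1.155]]
[[318.997  15.873]
 [318.986  13.83 ]
 [274.83   15.98 ]
 [363.152  15.765]] [[399.774  88.244]
 [294.088  88.724]] meas hinge (397.9357142857143, 92.50714285714287)
tool in anchor frame -133.0680040847387 -1.3968281782637675 yaw diff deg -0.1256041735337524
tool in anchor frame -129.78923039665784 2.02111763184309 yaw diff deg -0.20226616569885889
```

```bash
python3 -m jog '[[0,-0.005,0.03,0],[0,0,0.04,0],[0,0,0.02,0],[0,0,0.005,0],[0,0,0,0],[0,0,0,0]]'; python3 - <<'E'
from h import *
s=robot.state();im=robot.capture("wrist");cv2.imwrite("pics/w5.png",im[:,:,::-1]);print(s['t'],s['tool_pos'],s['ft_force'],s['width'])
np.save("T5.npy",toolT(s))
E
```

```text
t: 7.35
tool_pos: [531.6, 103.4, 15.0]
tcp_rot: [[0.957, -0.289, 0.001], [-0.289, -0.957, 0.0], [0.001, -0.001, -1.0]]
ft_force: [-0.1, 0.2, -1.5]
width: 0.219
7.35 [531.594 103.367  15.003] [-0.051  0.238 -1.482] 0.2191003123443979
```

View pics/w5.png

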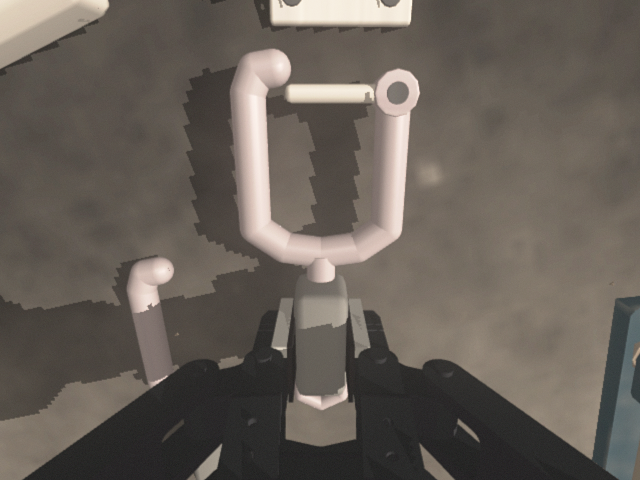

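The plate's near edge is now at (271–410, 24), so the leg is about 6.5 mm to the hook's -y side. I'll trim 2.5 mm to bring it to mid-mouth, drop 2 mm and push forward, stopping short of the final depth.

```bash
python3 -m jog '[[0,0.0025,0.002,0],[0.015,0,0,0],[0.015,0,0,0],[0.01,0,0,0],[0.01,0,0,0],[0.01,0,0,0],[0.01,0,0,0],[0,0,0,0]]'; python3 - <<'E'
from h import *
s=robot.state();im=robot.capture("wrist");cv2.imwrite("pics/w6.png",im[:,:,::-1]);print(s['t'],s['tool_pos'],s['ft_force'],s['width'])
np.save("T6.npy",toolT(s))
E
```

```text
t: 8.2
tool_pos: [599.1, 79.0, 12.3]
tcp_rot: [[0.957, -0.291, 0.001], [-0.291, -0.957, -0.0], [0.001, 0.0, -1.0]]
ft_force: [0.5, -2.6, -2.2]
width: 0.216
8.2 [599.129  79.002  12.259] [ 0.487 -2.576 -2.193] 0.21619433940885902
```

View pics/w6.png

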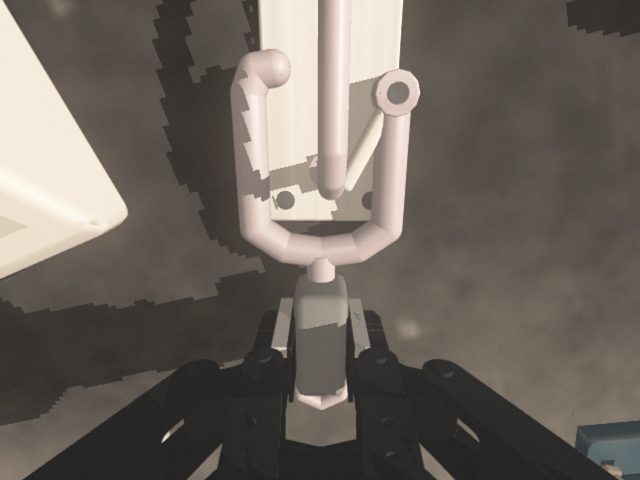

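The leg is inside the loop (base near (322,172), top at (333,190)) and the gate is held open by it, from (395,93) to (348,188). I need about 14 mm more.

```bash
python3 -m jog '[[0.007,0,0,0],[0.006,0,0,0],[0.001,0,0,0],[0,0,0,0],[0,0,0,0]]'; python3 - <<'E'
from h import *
s=robot.state();im=robot.capture("wrist");cv2.imwrite("pics/w7.png",im[:,:,::-1]);print(s['t'],s['tool_pos'],s['ft_force'],s['width'])
E
```

```text
t: 8.75
tool_pos: [610.9, 76.2, 12.2]
tcp_rot: [[0.957, -0.289, -0.0], [-0.289, -0.957, 0.0], [-0.0, -0.0, -1.0]]
ft_force: [-0.6, 0.3, -1.4]
width: 0.223
8.75 [610.918  76.202  12.235] [-0.578  0.3   -1.416] 0.22327947823561228
```

View pics/w7.png

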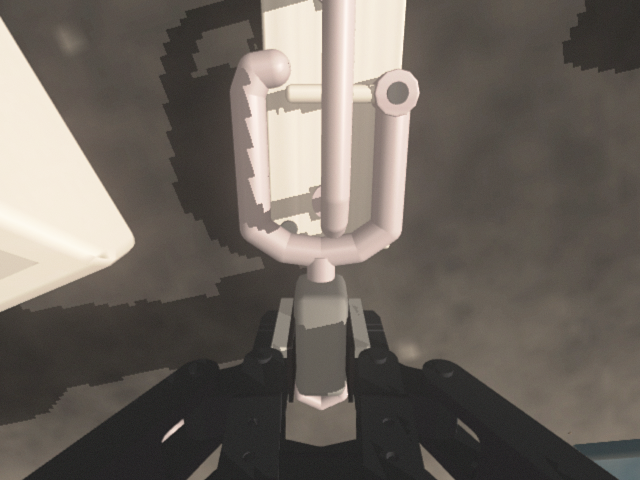

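The gate has snapped shut behind the leg: it's straight across at (330,93), and the leg base is at (325,200). I'll lower it onto the plate.

```bash
python3 -m jog '[[0,0,0.001,0],[0,0,0.001,0],[0,0,0.001,0],[0,0,0,0],[0,0,0,0]]'
```

```text
t: 9.3
tool_pos: [610.9, 75.9, 9.2]
tcp_rot: [[0.957, -0.289, -0.0], [-0.289, -0.957, -0.0], [-0.0, 0.0, -1.0]]
ft_force: [0.8, 0.3, -1.9]
width: 0.221
```

```bash
python3 -m jog '[[0,0,0.0006,0],[0,0,0,0],[0,0,0,0]]'; python3 -m jog '[[0,0,0,0],[0,0,0,0],[0,0,0,0],[0,0,0,0],[0,0,0,0]]' 0.045;  python3 - <<'E'
from h import *
s=robot.state();im=robot.capture("wrist");cv2.imwrite("pics/w8.png",im[:,:,::-1])
E
```

```text
t: 9.6
tool_pos: [611.1, 75.9, 8.7]
tcp_rot: [[0.957, -0.29, 0.0], [-0.29, -0.957, -0.0], [0.0, -0.0, -1.0]]
ft_force: [0.6, -0.3, -0.9]
width: 0.222
t: 10.1
tool_pos: [611.1, 75.9, 8.7]
tcp_rot: [[0.957, -0.29, 0.0], [-0.29, -0.957, 0.0], [0.0, -0.0, -1.0]]
ft_force: [-1.0, -0.1, 0.8]
width: 0.53
```

View pics/w8.png

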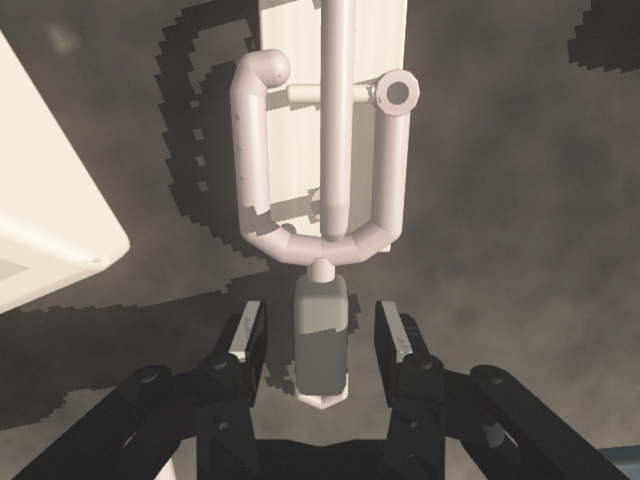

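The fingers are clear on both sides of the grip (267 and 375, against the grip at 296–347), and the hook hasn't moved. I'll go straight up.

```bash
python3 -m jog '[[0,0,-0.01,0],[0,0,-0.02,0],[0,0,-0.04,0],[0,0,-0.04,0],[-0.03,0,-0.03,0],[-0.04,0,-0.02,0],[-0.04,0,0,0],[0,0,0,0],[0,0,0,0]]'; python3 - <<'E'
from h import *
s=robot.state();w=robot.capture("wrist");a=robot.capture("scene");t=robot.capture("top");print(s['t'],s['tool_pos'],s['ft_force'])
cv2.imwrite("pics/w9.png",w[:,:,::-1])
A=cv2.resize(a[150:250,235:335,::-1],(400,400),interpolation=cv2.INTER_CUBIC)
B=cv2.resize(t[110:235,260:385,::-1],(400,400),interpolation=cv2.INTER_CUBIC)
cv2.imwrite("pics/c9.png",np.hstack([A,B]))
E
```

```text
t: 11.05
tool_pos: [505.5, 108.2, 169.7]
tcp_rot: [[0.958, -0.288, 0.001], [-0.288, -0.958, 0.0], [0.001, -0.001, -1.0]]
ft_force: [0.2, -0.0, -0.0]
width: 0.527
11.05 [505.548 108.153 169.73 ] [ 0.176 -0.027 -0.03 ]
```

View pics/c9.png

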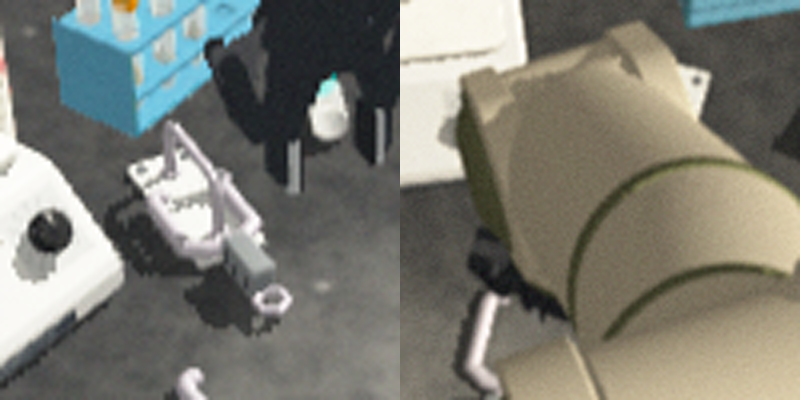

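View pics/w9.png

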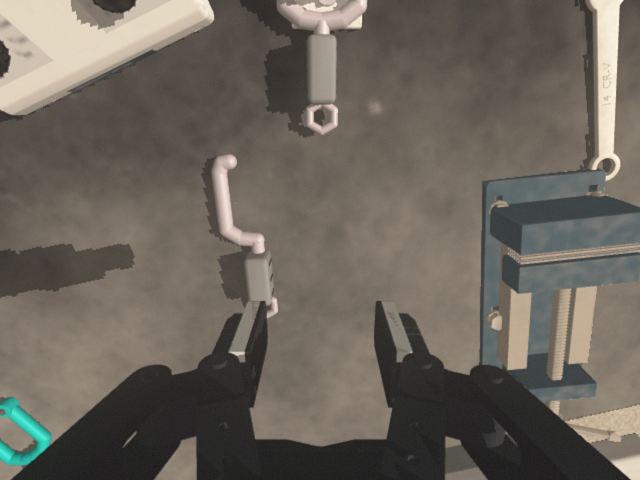

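The scene crop shows the hook around the near leg at about (210,230), lying flat, and the open hook in place. I'll take one closer look at the gate and tilt from further forward.

```bash
python3 -m jog '[[0.035,0,0,0],[0.035,0,0,0],[0.02,0,0,0],[0,0,0,0],[0,0,0,0]]'; python3 - <<'E'
from h import *
s=robot.state();w=robot.capture("wrist");T=toolT(s)
x=[657,59.2,-.294]
im=w[:,:,::-1].copy()
cv2.imwrite("pics/w10.png",im);print(s['tool_pos'])
# flat on plate (z=5) vs eye on table (tilt)
for z,p in((5,0),(5,-.06)): print(z,p)
cv2.imwrite("pics/w10c.png",cv2.resize(im[0:230,220:430],None,fx=2.6,fy=2.6,interpolation=cv2.INTER_CUBIC))
E
```

```text
t: 11.7
tool_pos: [592.0, 81.0, 167.9]
tcp_rot: [[0.957, -0.291, -0.001], [-0.291, -0.957, -0.0], [-0.001, 0.001, -1.0]]
ft_force: [-0.7, 0.9, 0.1]
width: 0.529
[592.048  80.991 167.858]
5 0
5 -0.06
```

View pics/w10c.png

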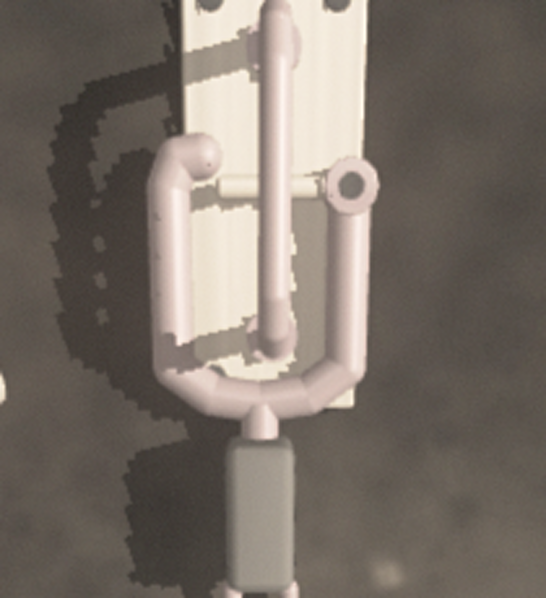

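The leg (270,335) is inside the loop, the gate is shut behind it ((218–325, 186)), the hook lies on the plate, and the robot is clear of everything. I'm handing it in.

```bash
python3 -c "
from cell import robot
print(robot.sign_off())"
```

```text
the job is handed in; nothing more can be done
None
```

The snap hook is clipped onto the anchor's near leg, and I handed the job in at about 11.7 s of the 42 s allowed. I gripped the grey hook by its block and pushed its gate straight onto the leg until it snapped shut. I then lowered the hook onto the plate, released it and backed the arm off.

- **Clip:** the last wrist picture shows the leg inside the loop, the gate shut behind it and the loop resting on the plate.
- **Forces:** the wrist force readings, taken at the end of each move, stayed under 10 N. The reading was near zero with the gripper clear at the end.
- **Other hooks:** I didn't touch the plain open hook or the turquoise look-alike. The later pictures show the open hook still lying there, but I didn't measure either one before and after.
- **Disagreement:** the wrist camera put the anchor about 4 mm from where the fixed cameras did. I went with the wrist camera, which saw the hook and anchor together, and the leg entered cleanly.
- **Not measured:** I judged the hook flat by eye. Its grip overhangs the plate edge, so I can't rule out a tilt of a few degrees.

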